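Seat a lens barrel in the V-nest, index pin to the pointer, and hold it pressed home

TASK

Stand the lens barrel (the tall metal cylinder with the small pin sticking out of its side) upright on the round plate in front of the upright V-block, turned so that its pin points at the small pointer on the plate, and press it sideways into the V, firmly but without ramming it, so that it bears on both faces of the V. Finish like that: keep gripping the barrel and keep it pressed into the V; do not let go. Leave the other things on the bench where they are.

Things in the scene. Friction and masses are not known exactly. Their poses are not given: they have to be found in the camera images.
- barrel: lens barrel: a bare-metal cylinder standing upright on the bench, 34 mm in diameter, 88 mm high, 0.16 kg, with a finely ribbed grip band from 60 to 82 mm above its foot and a flat glass at the top. Origin: centre of its foot (on the bench z = 0); z is its axis, up. A round index pin, 6 mm thick, sticks out of its side along its +x by 10 mm, 30 mm above the foot.
- pin_tip (a point): the outer end of the barrel's index pin, 27 mm from the barrel's axis, 30 mm above its foot
- nest: the fixed V-nest: a round dark metal plate 124 mm in diameter and 8 mm thick screwed down on the bench, with a ground steel V-block stood on end on it. Origin: on the bench under the centre of the plate, which is also the axis of the barrel when it is seated. The V opens towards the nest's -x, so the barrel is pressed along the nest's +x. Left of it (y > 0.2) a handwheel juts in.
- v_block: ground steel V-block fixed upright on the plate, 40 mm wide, top 53 mm above the bench; vertical V groove of about 90 degrees, 31 mm wide at its mouth. Its front lies 8 mm behind the axis of the seated barrel, which touches the two faces about 12 mm either side of the middle. Origin: centre of its back face, 42 mm behind that axis, 30.5 mm above the bench; z points out of the V (nest -x), x up.
- seat (a point): where the centre of the barrel's foot belongs: on the top of the plate, 8 mm above the bench, on the axis of the seated barrel
- pointer: fixed steel pointer clamped on the plate: a 16 x 18 mm block 42 to 58 mm from the seat axis, with a pointed pin reaching in to 30 mm from the axis; at most 22 mm above the bench, so the barrel's pin passes over it. Origin: on the bench on the seat axis; it lies along its own +x from there, within 40 degrees of straight in front of the V (nest -x).
- pin_goal (a point): where the end of the barrel's pin belongs: 27 mm from the seat axis in the direction of the pointer, 38 mm above the bench
- loupe: black loupe standing on the bench, 40 mm in diameter, 44 mm high, without a pin; not part of the job. Origin: centre of its foot.
- moulded_part: white moulded spindle, 24 mm in diameter, 27 mm high; not part of the job. Origin: centre of its foot.
- hex_key: black hex key lying flat, 26 x 78 x 4 mm; not part of the job. Origin: centre of its underside.
- dial_indicator: dial indicator lying on its back, 118 x 58 x 25 mm; not part of the job. Origin: centre of its underside.
- tweezers: steel tweezers lying flat, 12 x 117 x 8 mm; not part of the job. Origin: centre of the underside.
- usb_stick: blue USB stick lying flat, 18 x 50 x 8 mm; not part of the job. Origin: centre of the underside.
Mind the look-alikes: they are no part of the job. What is shaped like the barrel but red is not meant.

How it is judged:
By the outcome, as a careful person would: the job done as asked, in the order asked, and still so for the second after the job is handed in, while the arm keeps its last pose, push and grip.
It also fails if it takes over 56 s, if anything falls off the work surface, if the arm or the gripper's body presses on something with over 40 N, if the wrist force passes 120 N, or if a joint passes its speed limit or range.

ROBOT

A 6-joint arm with a two-finger parallel gripper is mounted at the origin on a cart in front of the work surface, level with it; the furniture and walls round the work are solid. World frame = base frame: x ahead of the robot, y to its left, z up, the work surface at z = 0. Lengths are in mm, angles in rad, forces in N, time in s.
With the tool pointing down it reaches from about 275 to 750 mm from the base axis. Payload 10.2 kg.
Tool frame: the origin (TCP) lies at the very end of the fingers, on their centre line; the grasp point (between the pads) lies 19 mm behind it; z points along the fingers, y is the line along which they close (so a half turn about z gives the same grasp; the last joint's range is limited). The gripper opens to 85 mm and grips with 20 to 120 N. Pads are 22 mm wide; open, the fingers measure 114 mm over their backs; the gripper's body (76 mm by 85 mm) begins 54 mm behind the grasp point. The pads swing forward as they close: fully open they stand 13 mm farther back than shut.
Start: joints at [1.068, 0.313, 1.498, -0, 1.331, -0.223], TCP at [144.999, 504.586, 231.294] pointing down, gripper open.
Joint ranges: [-2.94, 2.94], [-0.97, 2.17], [0.19, 2.56], [-1.23, 4.37], [0.02, 3.11], [-2.88, 2.88]. Speed limits (rad/s): [2.39, 2.39, 3.01, 3.14, 3.14, 3.14].

INTERFACE

Orientations are given as a unit quaternion [w, x, y, z].
In Python, from rig import * gives the robot as it stands. The module is installed in compiled form; this text tells all that it offers.
- The arm moves only by the shell command python3 -m crank 'ROWS' [FORCE]. ROWS is JSON, a list that holds one entry, the list of rows, each a list of 7 numbers: the shift along the tool's x, y, z in units of 25 mm (1.0 is 25 mm), then the turn, a rotation vector about the tool's x, y, z in units of 8 degrees (1.0 is 8 degrees), then the finger opening in mm, from 0 to 85.4. A call has exactly 8 rows; each row shifts and turns the commanded pose from where the row before left it, along the tool's axes as they then stand; what a row does not reach is not made up. A row lasts 1/10 s, in which the tool goes at most 50 mm and 8.59 degrees, less where a joint would pass 70% of its speed; a pose out of reach is approached as far as the arm can. A call is refused whole if a number of a shift passes 1 or a number of a turn 1, either way. A call with a gripper value outside its range is refused whole. The fingers move at their own pace and stop on an object; FORCE is the grip in N (left out, the last holds). Time passes only in rows, so rows that do not move let the fingers close, or fill a call up. It gives the time, the measured TCP pose, the force, the opening and the grip force at its end, in the units of the state.
- sense(): the state, without advancing time (a new reading comes with each control period).
- capture(name): name is "scene" or "top" or "wrist"; returns the picture (400x640x3 uint8, blue, green, red); there is no depth.
- camera_model(name): a dict with "fx", "fy", "cx", "cy" (pixels), "world_from_camera" (4x4, takes a point from camera to world coordinates); the wrist camera has in their place "T_tool_cam" (4x4, takes a point from camera to tool coordinates, whose origin is the TCP and whose axes are the flange's). Camera axes: x right, y up, looking along -z (the intrinsics and any distortion apply to the point x, -y, -z); pixel columns grow to the right and rows downward; lengths in mm; the calibration is good to about 2 mm. A picture is of the moment at which its call begins: read the wrist's pose just before it. camera_model takes no time and is no camera call.
- finish_job(): hands the job in; it is judged then, once.
The state is a dict: "time_s": time; "joints": joint angles; "dq": joint speeds; "tau": joint torques, N m; "eef_pos": TCP position; "ee_rot": TCP orientation; "force": force on the tool from outside, world axes, zero at the start; "wrist_torque": the same for the moment, N m; "grip_width": opening from 0.0 (shut) to 1.0 (fully open); "grip_force": force on a finger pad.
Only numpy, scipy, OpenCV 4.12 (cv2) and the standard library are available. Lean on these libraries where they do the work, as an engineer would, in place of code of your own. Each camera call takes 0.05 s, during which the arm holds its last target. There are 200 camera calls.

## Working session

There is one attempt and no reset: what is moved stays moved. The work goes in short steps, Python scripts to look and compute and a shell command to move; the robot and the scene stay as the last step left them, time stands still between calls to the robot, and variables do not carry over. Pictures are saved under pics/ and viewed, at most 10 in all, crops included, and the job is handed in when it is done.

```bash
mkdir -p pics; python3 - <<'E'
from rig import *
import cv2,numpy as np
s=sense();print(s)
for n in("scene","top"):
    cv2.imwrite(f"pics/{n}0.png",capture(n))
for n in("scene","top","wrist"):
    print(n,camera_model(n))
E
```

```text
{'time_s': 0.0, 'joints': array([ 1.06759254e+00,  3.13480843e-01,  1.49846197e+00,  2.05696585e-05,
        1.33103288e+00, -2.23417889e-01]), 'dq': array([-1.05088620e-03, -1.79413405e-03, -7.67671310e-04, -3.36376716e-05,
       -5.21148763e-05, -1.51707777e-03]), 'tau': array([-9.47589092e-05, -4.12270010e+01, -2.59739470e+01, -1.78451455e-04,
        4.17507268e-03, -1.30525598e-05]), 'eef_pos': array([144.85958833, 504.33578365, 230.70993841]), 'ee_rot': array([-2.55084271e-04,  1.39439503e-01,  9.90230350e-01, -6.42834874e-04]), 'force': array([ 0.37686219,  0.16636795, -0.16556511]), 'wrist_torque': array([-0.01341752, -0.04545071,  0.04438698]), 'grip_force': 0.0, 'grip_width': 0.9979337061594807}
scene {'fx': 410.1847221709708, 'fy': 410.1847221709708, 'cx': 321.6117925945441, 'cy': 193.48788405386406, 'world_from_camera': array([[ 5.25538212e-01,  4.63725496e-01, -7.13279925e-01,
        -4.43894718e+02],
       [-8.50694954e-01,  2.75292303e-01, -4.47808265e-01,
        -7.46698740e+02],
       [-1.12996365e-02,  8.42123989e-01,  5.39165565e-01,
         7.83138603e+02],

[... 318 characters left out ...]
e-01, -1.13004382e-01,  2.34255720e-02,
        -1.23719839e+02],
       [ 1.27499590e-04,  2.01907778e-01,  9.79404530e-01,
         1.41342237e+03],
       [ 0.00000000e+00,  0.00000000e+00,  0.00000000e+00,
         1.00000000e+00]])}
wrist {'fx': 307.5608703767698, 'fy': 307.5608703767698, 'cx': 327.087158491254, 'cy': 196.35380308817926, 'T_tool_cam': array([[ 3.49991322e-04,  9.45745803e-01,  3.24907301e-01,
         8.41387379e+01],
       [ 9.99999627e-01, -7.43804679e-05, -8.60695268e-04,
        -6.30739606e-01],
       [-7.89832180e-04,  3.24907481e-01, -9.45745476e-01,
        -1.42835843e+02],
       [ 0.00000000e+00,  0.00000000e+00,  0.00000000e+00,
         1.00000000e+00]])}
```

View pics/top0.png

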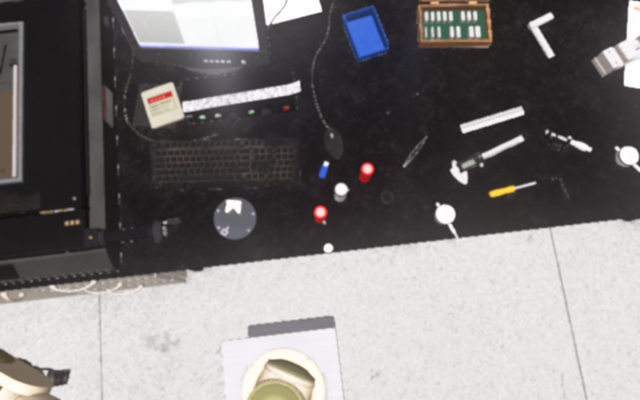

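View pics/scene0.png

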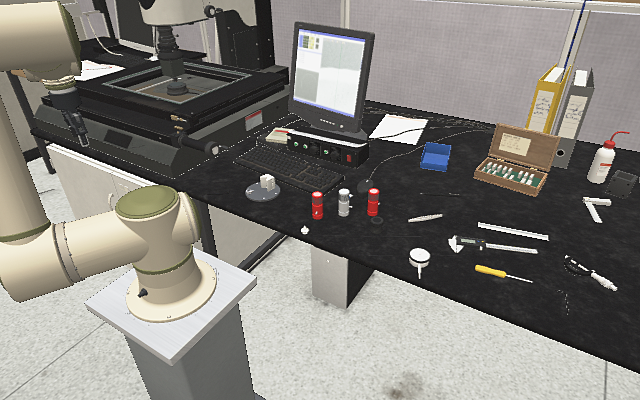

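Top view candidates: grey metal cylinder (341,190); red look-alikes (321,213) and (367,171); black loupe (387,197); white spindle (328,248). By the description it's the grey one at (341,190). The nest is at about (235,218). I'll check in one close crop.

```bash
cat > h.py <<'E'
from rig import *
import cv2,numpy as np
from scipy.spatial.transform import Rotation as R
def ray(n,u,v,z):
    """world point at height z on the ray of pixel u,v (fixed camera)"""
    c=camera_model(n);T=c["world_from_camera"]
    return hit(c,T,u,v,z)
def hit(c,T,u,v,z):
    d=T[:3,:3]@[(u-c["cx"])/c["fx"],-(v-c["cy"])/c["fy"],-1];o=T[:3,3]
    return (o+d*(z-o[2])/d[2]).round(1)
def tool():
    s=sense();q=s["ee_rot"];T=np.eye(4);T[:3,:3]=R.from_quat(q[[1,2,3,0]]).as_matrix();T[:3,3]=s["eef_pos"];return T
def crop(im,u,v,w,h,k,f):
    cv2.imwrite(f,cv2.resize(im[v:v+h,u:u+w],None,fx=k,fy=k,interpolation=cv2.INTER_CUBIC))
E
python3 - <<'E'
from h import *
a=cv2.imread("pics/top0.png");b=cv2.imread("pics/scene0.png")
A=cv2.resize(a[150:260,200:400],None,fx=4,fy=4,interpolation=2)[:300] if 0 else cv2.resize(a[155:255,205:405],(800,400),interpolation=2)
B=cv2.resize(b[165:235,240:400],(457,200),interpolation=2)
o=np.zeros((600,800,3),np.uint8);o[:400]=A;o[400:,:457]=B
cv2.imwrite("pics/c1.png",o)
print(ray("top",341,188,88),ray("top",235,218,8))
E
```

```text
[ 522.9 -220.5   88. ] [488.1  90.3   8. ]
```

View pics/c1.png

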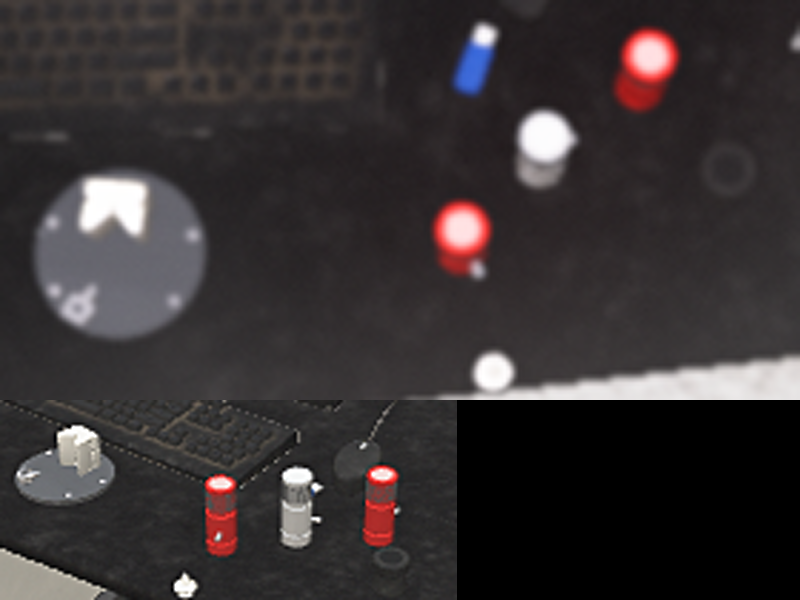

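The crop confirms it. The bare-metal cylinder has its top at about (341,189) and its pin pointing right and slightly up; the ones at (321,213) and (367,171) are red. The plate is centred at (235,218), with the V opening down in the image and the pointer at lower left. I'll fly over the nest first and look with the wrist camera.

```bash
python3 -m crank '[[[-0.97,-0.78,0,0,0,0,85],[-0.97,-0.78,0,0,0,0,85],[-0.97,-0.78,0,0,0,0,85],[-0.97,-0.78,0,0,0,0,85],[-0.97,-0.78,0,0,0,0,85],[-0.97,-0.78,0,0,0,0,85],[-0.97,-0.78,0,0,0,0,85],[-0.97,-0.78,0,0,0,0,85]]]' && python3 -m crank '[[[-0.97,-0.78,0,0,0,0,85],[-0.97,-0.78,0,0,0,0,85],[-0.97,-0.78,0,0,0,0,85],[-0.97,-0.78,0,0,0,0,85],[-0.97,-0.78,0,0,0,0,85],[-0.97,-0.78,0,0,0,0,85],[-0.97,-0.78,0,0,0,0,85],[-0,-0,0,0,0,0,85]]]'
python3 - <<'E'
from h import *
np.save("T1.npy",tool());im=capture("wrist");cv2.imwrite("pics/w1.png",im);print(sense()["eef_pos"],sense()["joints"])
E
```

```text
time_s: 0.9
eef_pos: [288.8, 299.9, 231.1]
ee_rot: [-0.0, 0.139, 0.99, -0.0]
force: [0.3, 0.3, -0.4]
grip_width: 0.996
grip_force: 0.0
time_s: 1.7
eef_pos: [415.1, 120.7, 230.9]
ee_rot: [-0.0, 0.141, 0.99, -0.0]
force: [0.5, 1.1, -0.4]
grip_width: 0.995
grip_force: 0.0
[414.1819191  122.04193175 230.89395164] [ 1.38176875e-02  1.06236897e-01  1.75589641e+00  3.03622108e-05
  1.28047223e+00 -1.27465858e+00]
```

View pics/w1.png

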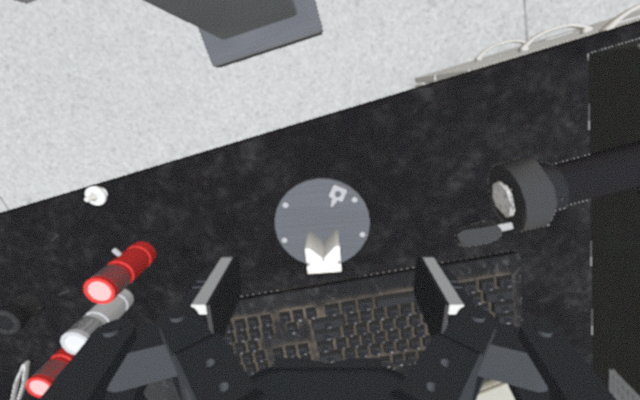

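The wrist picture shows the plate (centre about (322,221)), the V-block at (323,250) and the pointer at (338,193). The barrel is at lower left, around (95,322), between the reds. I'll enlarge the nest.

```bash
python3 - <<'E'
from h import *
im=cv2.imread("pics/w1.png");crop(im,270,174,104,75+28,5.8,"pics/c2.png") if 0 else crop(im,270,174,104,103,5.8,"pics/c2.png")
E
```

```text
(no output)
```

View pics/c2.png

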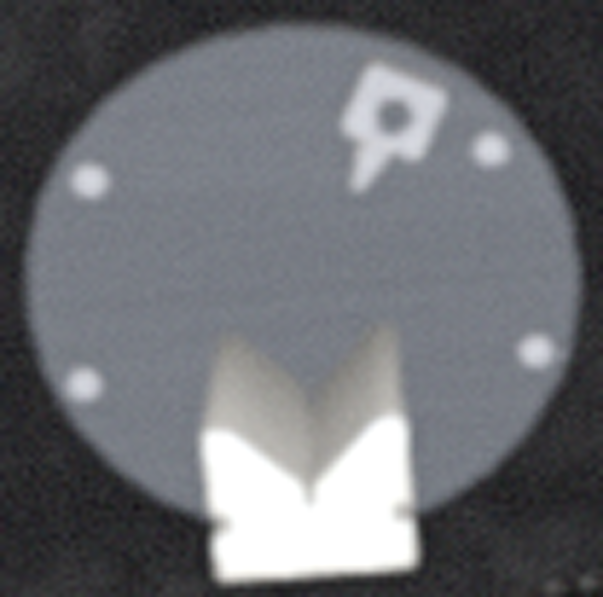

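```bash
python3 - <<'E'
from h import *
c=camera_model("wrist");T=np.load("T1.npy")@c["T_tool_cam"]
P=lambda u,v,z:hit(c,T,270+(u+.5)/5.8-.5,174+(v+.5)/5.8-.5,z)
for z,L in((53,[(205,432),(404,415),(213,580),(420,567),(310,497)]),(22,[(375,62),(447,97),(412,160),(343,127)]),(14,[(355,190)])):
    for p in L: print(z,p,P(*p,z))
im=cv2.imread("pics/w1.png").astype(int)
# plate rim by ellipse of dark/grey threshold in the crop, then circle fit at z=8
m=cv2.imread("pics/w1.png",0);m=cv2.GaussianBlur(m,(3,3),0)
E=[]
for a in np.linspace(0,2*np.pi,120,endpoint=False):
    r=np.arange(30,60,.25);u=322+r*np.cos(a);v=221+r*np.sin(a)
    g=cv2.remap(m,u.astype(np.float32)[None],v.astype(np.float32)[None],1)[0].astype(float)
    if a<np.pi*0.8 and a>np.pi*.2: continue
    k=np.where(g<68)[0]
    if len(k):E.append(hit(c,T,u[k[0]],v[k[0]],8))
E=np.array(E);from scipy.optimize import least_squares
f=least_squares(lambda p:np.hypot(E[:,0]-p[0],E[:,1]-p[1])-p[2],[488,90,62],loss="soft_l1")
print("plate",f.x,len(E),np.abs(f.fun).mean())
# barrel: glass top seen at (74,337), also top cam
print(hit(c,T,76,337,88),ray("top",341,189.2,88))
for u,v in((235,218.25),):print(ray("top",u,v,8))
E
```

```text
53 (205, 432) [494.2  70.3  53. ]
53 (404, 415) [501.7 109.8  53. ]
53 (213, 580) [527.6  61.5  53. ]
53 (420, 567) [536.6 103.6  53. ]
53 (310, 497) [514.4  86.4  53. ]
22 (375, 62) [437.9 122.5  22. ]
22 (447, 97) [449.4 134.8  22. ]
22 (412, 160) [460.7 124.1  22. ]
22 (343, 127) [449.7 112.3  22. ]
14 (355, 190) [466.8 110.1  14. ]
plate [489.31720426  91.51739174  62.96220376] 85 0.19713611344547313
[ 513.1 -212.9   88. ] [ 519.5 -220.1   88. ]
[487.4  90.4   8. ]
```

Nest fit: seat axis is about (490, 91.4), the push direction has yaw about -11.4°, and the pointer direction is about 141.4°. The barrel is near (520,-220). Next I move over it and turn, so the final wrist yaw comes out well.

```bash
python3 -m crank '[[[-0.56,-0.85,0.23,0,0,0,60],[-0.56,-0.85,0.23,0,0,0,60],[-0.56,-0.85,0.23,0,0,0,60],[-0.56,-0.85,0.23,0,0,0,60],[-0.56,-0.85,0.23,0,0,0,60],[-0.56,-0.85,0.23,0,0,0,60],[-0.56,-0.85,0.23,0,0,0,60],[-0.56,-0.85,0.23,0,0,0,60]]]' >/dev/null && python3 -m crank '[[[-0.56,-0.85,0.23,0,0,0,60],[-0.56,-0.85,0.23,0,0,0,60],[-0.56,-0.85,0.23,0,0,0,60],[-0.56,-0.85,0.23,0,0,0,60],[-0.56,-0.85,0.23,0,0,0,60],[-0.56,-0.85,0.23,0,0,0,60],[0,0,0,0,0,1,60],[0,0,0,0,0,1,60]]]' && python3 -m crank '[[[0,0,0,0,0,1,60],[0,0,0,0,0,1,60],[0,0,0,0,0,1,60],[0,0,0,0,0,1,60],[0,0,0,0,0,1,60],[0,0,0,0,0,1,60],[0,0,0,0,0,1,60],[0,0,0,0,0,1,60]]]' && python3 -m crank '[[[0,0,0,0,0,1,60],[0,0,0,0,0,1,60],[0,0,0,0,0,1,60],[0,0,0,0,0,1,60],[0,0,0,0,0,1,60],[0,0,0,0,0,1,60],[0,0,0,0,0,1,60],[0,0,0,0,0,1,60]]]' && python3 -m crank '[[[0,0,0,0,0,1,60],[0,0,0,0,0,1,60],[0,0,0,0,0,1,60],[0,0,0,0,0,1,60],[0,0,0,0,0,1,60],[0,0,0,0,0,1,60],[0,0,0,0,0,1,60],[0,0,0,0,0,0.7,60]]]'
python3 - <<'E'
from h import *
np.save("T2.npy",tool());im=capture("wrist");cv2.imwrite("pics/w2.png",im);print(sense()["eef_pos"],sense()["joints"],sense()["time_s"])
E
```

```text
time_s: 3.35
eef_pos: [520.1, -216.4, 150.3]
ee_rot: [-0.001, 0.279, 0.96, 0.0]
force: [0.6, 1.1, -0.2]
grip_width: 0.702
grip_force: 0.0
time_s: 4.15
eef_pos: [520.2, -215.7, 150.7]
ee_rot: [-0.0, 0.745, 0.667, 0.0]
force: [-0.5, -0.2, 0.0]
grip_width: 0.701
grip_force: 0.0
time_s: 4.95
eef_pos: [520.2, -215.7, 150.7]
ee_rot: [-0.0, 0.985, 0.171, -0.0]
force: [0.2, -0.0, -0.1]
grip_width: 0.708
grip_force: 0.0
time_s: 5.75
eef_pos: [520.2, -215.7, 150.7]
ee_rot: [-0.0, 0.934, -0.357, -0.0]
force: [-0.1, -1.1, -0.9]
grip_width: 0.7
grip_force: 0.0
[ 520.14670545 -215.74624     150.67789532] [-6.01314111e-01  4.68481419e-01  1.49156836e+00  2.45452788e-04
  1.18224137e+00  1.70384953e+00] 5.8
```

View pics/w2.png

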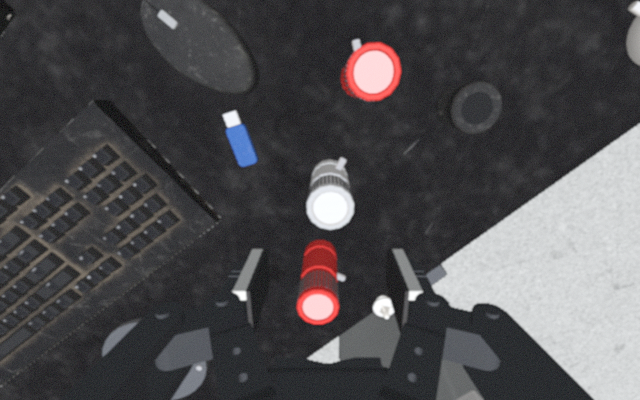

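The wrist view shows the grey barrel with its glass top centred at about (330,209) and its pin end at about (342,161). The reds at (320,305) and (372,72) are separate.

```bash
python3 - <<'E'
from h import *
c=camera_model("wrist");T0=np.load("T2.npy");T=T0@c["T_tool_cam"]
b=hit(c,T,330,209.5,88);p=hit(c,T,343,160,30)
print(b,p,np.degrees(np.arctan2(*(p-b)[[1,0]])),np.hypot(*(p-b)[:2]))
print("toolyaw",np.degrees(np.arctan2(T0[1,0],T0[0,0])),T0[:3,:3].T@(b-T0[:3,3]))
crop(cv2.imread("pics/w2.png"),290,145,80,90,6.6,"pics/c3.png")
E
```

```text
[ 520.7 -219.7   88. ] [ 530.3 -244.1   30. ] -68.52320902045982 26.22060258651579
toolyaw -41.865729324610314 [ 3.11315806  2.62334166 62.68107089]
```

View pics/c3.png

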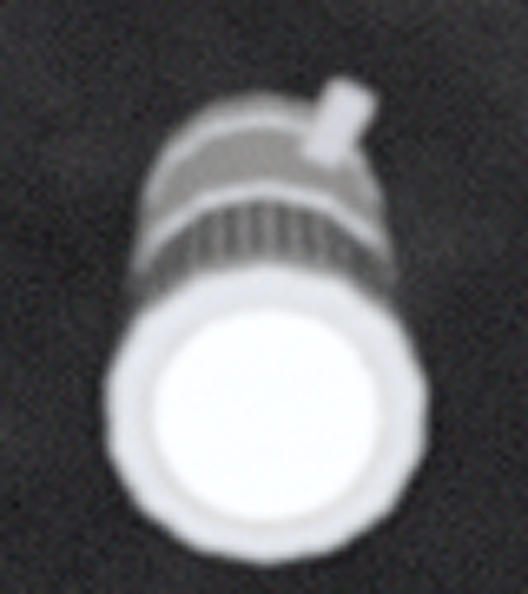

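```bash
python3 -m crank '[[[0.2,0.1,0,0,0,0,60],[0,0,0.8,0,0,0,60],[0,0,0.8,0,0,0,60],[0,0,0.8,0,0,0,60],[0,0,0.8,0,0,0,60],[0,0,0.6,0,0,0,60],[0,0,0.23,0,0,0,60],[0,0,0,0,0,0,60]]]' 70 && python3 -m crank '[[[0,0,0,0,0,0,45],[0,0,0,0,0,0,40],[0,0,0,0,0,0,36],[0,0,0,0,0,0,28],[0,0,0,0,0,0,25],[0,0,0,0,0,0,25],[0,0,0,0,0,0,25],[0,0,0,0,0,0,25]]]' 70
```

```text
time_s: 6.6
eef_pos: [522.0, -222.0, 49.6]
ee_rot: [-0.0, 0.935, -0.355, -0.001]
force: [0.2, -0.5, 1.0]
grip_width: 0.703
grip_force: 0.0
time_s: 7.4
eef_pos: [522.6, -222.4, 50.9]
ee_rot: [0.0, 0.935, -0.355, 0.001]
force: [0.6, 2.4, 5.9]
grip_width: 0.384
grip_force: 69.0
```

```bash
python3 -m crank '[[[0,0,-0.4,0,0,0,25],[0,0,-0.8,0,0,0,25],[0,0,-0.8,0,0,0,25],[0,0,-0.8,0,0,0,25],[0,0,-0.8,0,0,0,25],[0,0,-0.4,0,0,0,25],[-0.4,-0.35,0,0,0,0,25],[-0.8,-0.7,0,0,0,0,25]]]' && python3 -m crank '[[[-0.8,-0.7,0,0,0,0,25],[-0.8,-0.7,0,0,0,0,25],[-0.8,-0.7,0,0,0,0,25],[-0.8,-0.7,0,0,0,0,25],[-0.8,-0.7,0,0,0,0,25],[-0.8,-0.7,0,0,0,0,25],[-0.8,-0.7,0,0,0,0,25],[-0.8,-0.7,0,0,0,0,25]]]' && python3 -m crank '[[[-0.8,-0.7,0,0,0,0,25],[-0.8,-0.7,0,0,0,0,25],[-0.4,-0.3,0,0,0,0,25],[0,0,0,0,0,-0.5,25],[0,0,0,0,0,-0.9,25],[0,0,0,0,0,-1,25],[0,0,0,0,0,-1,25],[0,0,0,0,0,-1,25]]]' && python3 -m crank '[[[0,0,0,0,0,-1,25],[0,0,0,0,0,-1,25],[0,0,0,0,0,-1,25],[0,0,0,0,0,-1,25],[0,0,0,0,0,-1,25],[0,0,0,0,0,-1,25],[0,0,0,0,0,-1,25],[0,0,0,0,0,-1,25]]]' && python3 -m crank '[[[0,0,0,0,0,-1,25],[0,0,0,0,0,-1,25],[0,0,0,0,0,-1,25],[0,0,0,0,0,-1,25],[0,0,0,0,0,-1,25],[0,0,0,0,0,-1,25],[0,0,0,0,0,-1,25],[0,0,0,0,0,-1,25]]]' && python3 -m crank '[[[0,0,0,0,0,-1,25],[0,0,0,0,0,-1,25],[0,0,0,0,0,-1,25],[0,0,0,0,0,-1,25],[0,0,0,0,0,-1,25],[0,0,0,0,0,-0.7,25],[0,0,0,0,0,-0.3,25],[0,0,0,0,0,0,25]]]'
python3 - <<'E'
from h import *
T0=tool();np.save("T3.npy",T0);im=capture("wrist");cv2.imwrite("pics/w3.png",im);s=sense();print(s["eef_pos"],s["joints"],s["time_s"],s["force"],np.degrees(np.arctan2(T0[1,0],T0[0,0])))
a=cv2.resize(im[80:380,180:480],(600,600),interpolation=2)
cv2.imwrite("pics/c4.png",a)
E
```

```text
time_s: 8.2
eef_pos: [516.6, -182.5, 149.2]
ee_rot: [-0.0, 0.934, -0.356, -0.001]
force: [1.1, 0.4, -1.3]
grip_width: 0.383
grip_force: 69.5
time_s: 9.0
eef_pos: [489.2, 30.1, 149.0]
ee_rot: [0.0, 0.935, -0.355, -0.001]
force: [0.2, 0.4, -1.3]
grip_width: 0.385
grip_force: 69.5
time_s: 9.8
eef_pos: [480.7, 93.2, 149.3]
ee_rot: [0.0, 0.999, -0.053, -0.001]
force: [0.3, -0.3, -2.3]
grip_width: 0.377
grip_force: 69.4
time_s: 10.6
eef_pos: [480.7, 93.2, 149.3]
ee_rot: [-0.0, 0.875, 0.484, -0.001]
force: [0.7, 0.1, -2.1]
grip_width: 0.38
grip_force: 69.4
time_s: 11.4
eef_pos: [480.7, 93.2, 149.3]
ee_rot: [-0.001, 0.486, 0.874, -0.0]
force: [-0.1, -0.1, -1.8]
grip_width: 0.383
grip_force: 69.4
time_s: 12.2
eef_pos: [480.8, 93.2, 149.4]
ee_rot: [-0.001, 0.091, 0.996, -0.0]
force: [0.1, 0.0, -2.1]
grip_width: 0.381
grip_force: 69.4
[480.89146439  93.20788237 149.47600543] [-4.81999441e-02  3.20595134e-01  1.71506579e+00 -1.33136009e-04
  1.10712067e+00 -1.43575391e+00] 12.25 [-0.08369296 -0.0647026  -1.76599747] 169.57883209078648
```

View pics/c4.png

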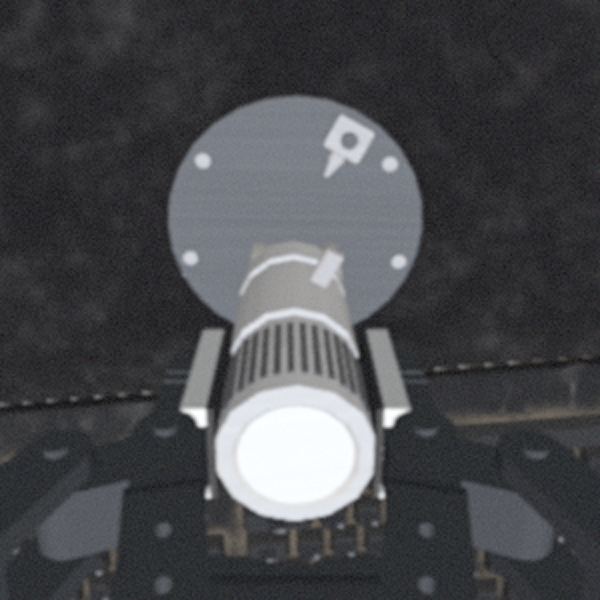

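The barrel is held upright between the pads: top at about (328,307), pin end at about (347.5,208). The pointer (tip about (343,169)) points the same way. Next I calculate the residuals.

```bash
python3 - <<'E'
from h import *
c=camera_model("wrist");T0=np.load("T3.npy");T=T0@c["T_tool_cam"]
P=lambda u,v,z:hit(c,T,180+(u+.5)/2-.5,80+(v+.5)/2-.5,z)
f=T0[2,3]-50
b=P(295.5,453.5,f+88);p=P(335.5,257,f+30);d=p-b
print("barrel",b,"pin",p,np.degrees(np.arctan2(d[1],d[0])),np.hypot(*d[:2]))
print("in tool",T0[:3,:3].T@(b-T0[:3,3]))
blk=np.mean([P(u,v,22) for u,v in((344,113),(375,125),(357,163),(324,145))],0);tip=P(326,178,14)
im=cv2.imread("pics/w3.png",0);m=cv2.GaussianBlur(im,(3,3),0)
E=[]
for a in np.linspace(-np.pi,0.1,90):
    r=np.arange(45,80,.25);u=327+r*np.cos(a);v=189+r*np.sin(a)
    g=cv2.remap(m,u.astype(np.float32)[None],v.astype(np.float32)[None],1)[0].astype(float)
    k=np.where(g<68)[0]
    if len(k):E.append(hit(c,T,u[k[0]],v[k[0]],8))
E=np.array(E);from scipy.optimize import least_squares
s=least_squares(lambda q:np.hypot(E[:,0]-q[0],E[:,1]-q[1])-q[2],[488,90,62],loss="soft_l1").x
print("plate",s,"blk",blk,"tip",tip)
for q in(blk,tip):
  e=q[:2]-s[:2];print(np.degrees(np.arctan2(e[1],e[0])),np.hypot(*e))
e=blk-tip;print(np.degrees(np.arctan2(e[1],e[0])))
E
```

```text
barrel [480.5  93.  187.4] pin [462.  108.  129.4] 140.96448710125313 23.817010727629107
in tool [  0.30550681  -0.27272715 -38.0397507 ]
plate [489.40149161  91.30452426  62.32084183] blk [449.225 123.4    22.   ] tip [467.7 110.   14. ]
141.37996862911126 51.42246630917007
139.2556457831445 28.64394441043156
144.04645539518447
```

```bash
python3 -m crank '[[[-0.1,0,0.3,0,0,0,25],[0,0,0.7,0,0,0,25],[0,0,0.8,0,0,0,25],[0,0,0.8,0,0,0,25],[0,0,0.6,0,0,0,25],[0,0,0.3,0,0,0,25],[0,0,0,0,0,0,25],[0,0,0,0,0,0,25]]]' && python3 -m crank '[[[0,0,0.02,0,0,0,25],[0,0,0.02,0,0,0,25],[0,0,0,0,0,0,25],[0,0,0,0,0,0,25],[0,0,0,0,0,0,25],[0,0,0,0,0,0,25],[0,0,0,0,0,0,25],[0,0,0,0,0,0,25]]]'; python3 -c "
from h import *
print(sense()['eef_pos'],sense()['force'])"
```

```text
time_s: 13.05
eef_pos: [484.2, 92.8, 62.9]
ee_rot: [0.0, 0.091, 0.996, 0.0]
force: [-0.5, 0.9, -2.1]
grip_width: 0.383
grip_force: 69.5
time_s: 13.85
eef_pos: [483.9, 92.8, 61.6]
ee_rot: [-0.0, 0.091, 0.996, 0.0]
force: [0.1, 0.2, -1.3]
grip_width: 0.379
grip_force: 69.5
[483.8733793   92.77219232  61.55429646] [ 0.13232364  0.21904171 -1.25967404]
```

```bash
python3 -m crank '[[[0,0,0.04,0,0,0,25],[0,0,0,0,0,0,25],[0,0,0,0,0,0,25],[0,0,0,0,0,0,25],[0,0,0,0,0,0,25],[0,0,0,0,0,0,25],[0,0,0,0,0,0,25],[0,0,0,0,0,0,25]]]' | grep -E 'eef|force: \['; python3 -m crank '[[[0,0,0.03,0,0,0,25],[0,0,0,0,0,0,25],[0,0,0,0,0,0,25],[0,0,0,0,0,0,25],[0,0,0,0,0,0,25],[0,0,0,0,0,0,25],[0,0,0,0,0,0,25],[0,0,0,0,0,0,25]]]'| grep -E 'eef|force: \['
```

```text
eef_pos: [483.9, 92.8, 60.5]
force: [0.5, 0.2, -2.2]
eef_pos: [483.9, 92.8, 59.8]
force: [0.1, -0.7, -1.6]
```

```bash
python3 -m crank '[[[0,0,0.03,0,0,0,25],[0,0,0,0,0,0,25],[0,0,0,0,0,0,25],[0,0,0,0,0,0,25],[0,0,0,0,0,0,25],[0,0,0,0,0,0,25],[0,0,0,0,0,0,25],[0,0,0,0,0,0,25]]]' | grep -E 'eef|force: \['; python3 -m crank '[[[0,0,0.03,0,0,0,25],[0,0,0,0,0,0,25],[0,0,0,0,0,0,25],[0,0,0,0,0,0,25],[0,0,0,0,0,0,25],[0,0,0,0,0,0,25],[0,0,0,0,0,0,25],[0,0,0,0,0,0,25]]]'| grep -E 'eef|force: \['
```

```text
eef_pos: [483.9, 92.8, 59.0]
force: [1.1, -0.6, -2.2]
eef_pos: [484.1, 92.7, 58.8]
force: [-1.8, -1.1, 5.4]
```

Foot touches the plate (Fz jumped about 7 N). Next I press in gently.

```bash
python3 -m crank '[[[-0.04,0,0,0,0,0,25],[-0.04,0,0,0,0,0,25],[-0.04,0,0,0,0,0,25],[-0.04,0,0,0,0,0,25],[0,0,0,0,0,0,25],[0,0,0,0,0,0,25],[0,0,0,0,0,0,25],[0,0,0,0,0,0,25]]]' | grep -E 'eef|force: \['; python3 -m crank '[[[-0.03,0,0,0,0,0,25],[0,0,0,0,0,0,25],[0,0,0,0,0,0,25],[0,0,0,0,0,0,25],[0,0,0,0,0,0,25],[0,0,0,0,0,0,25],[0,0,0,0,0,0,25],[0,0,0,0,0,0,25]]]'| grep -E 'eef|force: \['
```

```text
eef_pos: [486.7, 92.3, 58.8]
force: [-7.8, -0.4, 12.1]
eef_pos: [487.6, 92.2, 58.9]
force: [-7.4, 0.2, 11.9]
```

```bash
python3 -m crank '[[[-0.03,0,-0.01,0,0,0,25],[0,0,0,0,0,0,25],[0,0,0,0,0,0,25],[0,0,0,0,0,0,25],[0,0,0,0,0,0,25],[0,0,0,0,0,0,25],[0,0,0,0,0,0,25],[0,0,0,0,0,0,25]]]' | grep -E 'eef|force: \['; python3 -m crank '[[[-0.03,0,0,0,0,0,25],[0,0,0,0,0,0,25],[0,0,0,0,0,0,25],[0,0,0,0,0,0,25],[0,0,0,0,0,0,25],[0,0,0,0,0,0,25],[0,0,0,0,0,0,25],[0,0,0,0,0,0,25]]]'| grep -E 'eef|force: \['
```

```text
eef_pos: [488.5, 92.0, 58.9]
force: [-6.0, 0.5, 7.6]
eef_pos: [488.8, 92.0, 58.9]
force: [-8.7, 1.1, 10.6]
```

```bash
python3 -m crank '[[[-0.03,0,0,0,0,0,25],[0,0,0,0,0,0,25],[0,0,0,0,0,0,25],[0,0,0,0,0,0,25],[0,0,0,0,0,0,25],[0,0,0,0,0,0,25],[0,0,0,0,0,0,25],[0,0,0,0,0,0,25]]]' | grep -E 'eef|rot|force: \['; python3 -m crank '[[[-0.03,0,0,0,0,0,25],[0,0,0,0,0,0,25],[0,0,0,0,0,0,25],[0,0,0,0,0,0,25],[0,0,0,0,0,0,25],[0,0,0,0,0,0,25],[0,0,0,0,0,0,25],[0,0,0,0,0,0,25]]]'| grep -E 'eef|rot|force: \['
```

```text
eef_pos: [488.9, 92.0, 58.9]
ee_rot: [-0.002, 0.091, 0.996, 0.0]
force: [-10.8, 2.3, 12.4]
eef_pos: [489.1, 91.9, 58.9]
ee_rot: [-0.003, 0.091, 0.996, 0.0]
force: [-14.4, 0.6, 14.5]
```

```bash
python3 -m crank '[[[-0.04,-0.01,-0.01,0,0,0,25],[0,0,0,0,0,0,25],[0,0,0,0,0,0,25],[0,0,0,0,0,0,25],[0,0,0,0,0,0,25],[0,0,0,0,0,0,25],[0,0,0,0,0,0,25],[0,0,0,0,0,0,25]]]' | grep -E 'eef|rot|force: \['; python3 -m crank '[[[-0.04,0,0,0,0,0,25],[0,0,0,0,0,0,25],[0,0,0,0,0,0,25],[0,0,0,0,0,0,25],[0,0,0,0,0,0,25],[0,0,0,0,0,0,25],[0,0,0,0,0,0,25],[0,0,0,0,0,0,25]]]'| grep -E 'eef|rot|force: \['
python3 - <<'E'
from h import *
s=sense();T0=tool();print(s["force"],s["wrist_torque"],s["time_s"]);print(np.degrees(np.arccos(-T0[2,2])),T0[:3,2])
np.save("T4.npy",T0);im=capture("wrist");cv2.imwrite("pics/c5.png",cv2.resize(im[80:380,180:480],(600,600),interpolation=2))
E
```

```text
eef_pos: [489.2, 91.9, 58.9]
ee_rot: [-0.004, 0.091, 0.996, 0.0]
force: [-18.0, 3.7, 16.4]
eef_pos: [489.4, 91.9, 58.9]
ee_rot: [-0.005, 0.091, 0.996, 0.0]
force: [-21.3, 5.7, 20.1]
[-21.322202     5.72914394  20.10287774] [ 0.79745165  3.88687093 -0.16607216] 23.45
0.6007801159523601 [-0.01036482  0.00158557 -0.99994503]
```

View pics/c5.png

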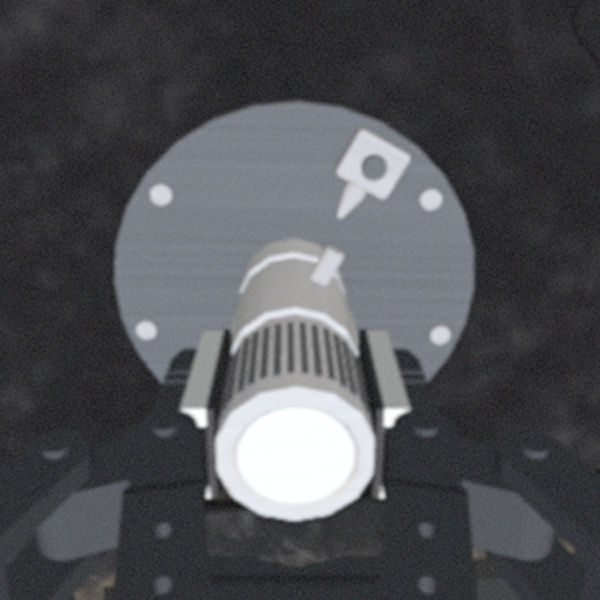

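The barrel is standing at the V, with its pin (end about (335,254) in the crop) toward the pointer (tip (342,217), block (373,164)). The tool has tilted 0.6° under the push, so I'll straighten it and ease off the downward force.

```bash
python3 - <<'E'
from h import *
c=camera_model("wrist");T0=np.load("T4.npy");T=T0@c["T_tool_cam"]
P=lambda u,v,z:hit(c,T,180+(u+.5)/2-.5,80+(v+.5)/2-.5,z)
b=P(295.5,453.5,96);p=P(335.5,256,38);p0=P(321,282,39.5)
tip=P(342,217,14);k=[P(u,v,22) for u,v in((361,128),(411,158),(386,200),(336,173))];blk=np.mean(k,0)
a=lambda d:np.degrees(np.arctan2(d[1],d[0])).round(1)
s=np.array([489.6,91.6,0])
print(b,p,a(p-b),a(p-s),"block",blk,a(blk-s),a(blk-b),"tip",tip,a(tip-s),"sides",a(k[0]-k[3]),a(k[1]-k[2]))
E
python3 -m crank '[[[0,0,-0.01,0,-0.05,0,25],[0,0,0,0,-0.05,0,25],[0,0,0,0,0,0,25],[0,0,0,0,0,0,25],[0,0,0,0,0,0,25],[0,0,0,0,0,0,25],[0,0,0,0,0,0,25],[0,0,0,0,0,0,25]]]' | grep -E 'eef|force: \['
python3 - <<'E'
from h import *
s=sense();print(s["force"],s["wrist_torque"],tool()[:3,2],s["grip_force"])
E
```

```text
[490.1  91.5  96. ] [470.6 106.8  38. ] 141.9 141.3 block [450.125 122.625  22.   ] 141.8 142.1 tip [466.9 111.   14. ] 139.5 sides 141.9 141.6
eef_pos: [489.7, 91.9, 58.7]
force: [-18.1, 5.0, 13.1]
[-18.13777421   4.95087826  13.12375912] [0.74806598 3.20374642 0.0504063 ] [ 0.00409166 -0.0011371  -0.99999098] 71.26155495643616
```

```bash
python3 -m crank '[[[-0.03,0,0,0,0.03,0,25],[0,0,0,0,0,0,25],[0,0,0,0,0,0,25],[0,0,0,0,0,0,25],[0,0,0,0,0,0,25],[0,0,0,0,0,0,25],[0,0,0,0,0,0,25],[0,0,0,0,0,0,25]]]' | grep -E 'eef|force: \['
python3 - <<'E'
from h import *
s=sense();print(s["force"],s["wrist_torque"],tool()[:3,2],s["time_s"])
E
```

```text
eef_pos: [489.7, 91.9, 58.7]
force: [-22.0, 6.2, 17.2]
[-21.97749204   6.1831191   17.21957616] [0.76048784 3.68237123 0.08756677] [-1.80101735e-03 -1.97913407e-04 -9.99998359e-01] 25.1
```

```bash
python3 -m crank '[[[-0.04,0,-0.02,0,-0.03,0,25],[0,0,0,0,0,0,25],[0,0,0,0,0,0,25],[0,0,0,0,0,0,25],[0,0,0,0,0,0,25],[0,0,0,0,0,0,25],[0,0,0,0,0,0,25],[0,0,0,0,0,0,25]]]' | grep -E 'eef|force: \['
python3 - <<'E'
from h import *
s=sense();print(s["force"],s["wrist_torque"],tool()[:3,2],s["time_s"],s["grip_force"])
E
```

```text
eef_pos: [489.8, 91.9, 58.7]
force: [-24.5, 6.1, 15.2]
[-24.46462165   6.14446027  15.2288487 ] [0.97058937 4.0915461  0.01714805] [-1.04957613e-04 -6.46679929e-04 -9.99999785e-01] 25.9 71.62212610244751
```

```bash
python3 -m crank '[[[0,0,0,0,0,0,25],[0,0,0,0,0,0,25],[0,0,0,0,0,0,25],[0,0,0,0,0,0,25],[0,0,0,0,0,0,25],[0,0,0,0,0,0,25],[0,0,0,0,0,0,25],[0,0,0,0,0,0,25]]]' | grep -E 'eef|rot|force'
python3 - <<'E'
from h import *
im=capture("wrist");cv2.imwrite("pics/c6.png",cv2.resize(im[80:380,180:480],(600,600),interpolation=2))
E
```

```text
eef_pos: [489.8, 91.8, 58.7]
ee_rot: [-0.0, 0.09, 0.996, -0.0]
force: [-23.6, 6.1, 16.0]
grip_force: 71.6
```

View pics/c6.png

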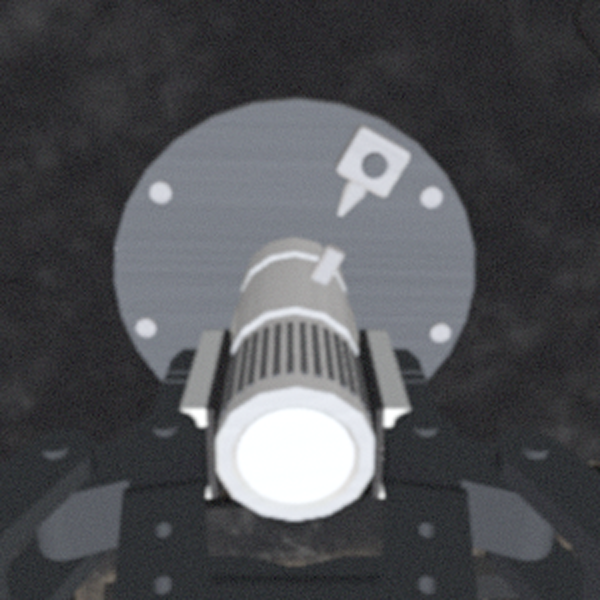

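The barrel is upright in the V. Its pin, at (328,264), lines up with the pointer at (342,215)–(373,163), and the forces are steady. I'm handing the job in.

```bash
python3 -c "
from rig import *
print(finish_job())"
```

```text
the job is handed in; nothing more can be done
None
```

The job is handed in at about 27 s: the barrel stands upright on the plate, still gripped, its pin within about 1° of the pointer by my camera measurement, and is pressed into the V with about 24 N and almost no sideways force, so it should be bearing on both faces.

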